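Snap the chrome cabinet knob onto its display stud and keep it pressed

ROBOT

A 7-joint arm with a two-finger parallel gripper is mounted at the origin on the work surface. World frame = base frame: x ahead of the robot, y to its left, z up, the work surface at z = 0. Lengths are in m, angles in degrees, forces in N, time in s.
With the tool pointing down it reaches from about 0.425 to 0.875 m from the base axis. Payload 4.7 kg.
Tool frame: the origin (TCP) lies midway between the tips of the shut fingers; the grasp point (between the pads) lies 19 mm behind it; z points along the fingers, y is the line along which they close (so a half turn about z gives the same grasp; the last joint's range is limited). The gripper opens to 87 mm and grips with 3 to 60 N. Pads are 19 mm wide; open, the fingers measure 117 mm over their backs; the gripper's body (75 mm by 190 mm) begins 51 mm behind the grasp point.
Start: joints at [75.178, 18.392, -4.016, 83.108, 1.295, 78.541, -3.26], TCP at [0.175, -0.626, 0.223] pointing down, gripper open.
Joint ranges: [-163.93, 163.93], [-17.29, 119.83], [-79.2, 71.16], [3.27, 140.29], [-89.18, 269.18], [5.43, 117.66], [-154.24, 154.24]. Speed limits (degrees/s): [147.25, 147.25, 180, 180, 180, 180, 180].

INTERFACE

Orientations are given as [roll, pitch, yaw] about the fixed x, y, z axes, in that order (R = Rz(yaw) Ry(pitch) Rx(roll)).
In Python, from cell import env, viewer, boxes_of, masks_of gives the robot as it stands. The module is installed in compiled form; this text tells all that it offers.
- The arm moves only by the tool apply_moves, never from a script. Its argument "moves" is a list of rows, each a list of 7 numbers: the shift along the tool's x, y, z scaled (see below), then the turn, a rotation vector about the tool's x, y, z scaled (see below), then the opening, from 0 (shut) to 1 (fully open). A call has 1 to 20 rows; each row is the pose to reach, as a shift and turn from the pose commanded when the call began, along the tool's axes at that moment; what a row does not reach only later rows make up. The controller multiplies each number of a shift by 0.2 m and each number of a turn by 1.5 rad. A row lasts 1/10 s, in which the tool goes at most 50 mm and 8.59 degrees, less where a joint would pass 70% of its speed; a pose out of reach is approached as far as the arm can. A call with a number of a shift or a turn outside -1 to 1 is refused whole. A call with a gripper value outside its range is refused whole. The fingers move at their own pace and stop on an object; "grip_force" is the grip in N (left out, the last holds). Time passes only in rows, so rows that repeat a pose let the fingers close. It gives the time, the measured TCP pose, the force, the opening and the grip force at its end, in the units of the state.
- env.get_obs(): the state, without advancing time (a new reading comes with each control period).
- viewer.read_camera(name): name is "scene" or "side" or "wrist"; returns the picture (420x560x3 uint8, red, green, blue); there is no depth.
- viewer.get_calibration(name): a dict with "fov_y" (degrees; the focal length in pixels is half the picture's height over the tangent of half this angle, whatever the lens; pixels are square), "cx", "cy" (the principal point, pixels), "k1" (the pictures are not rectified: a ray, as slopes to the right and down, at radius r is drawn at 1 + k1 r^2 times it, then the intrinsics apply), "position" and "orientation" of the camera in the world. Camera axes: x right, y up, looking along -z (the intrinsics and any distortion apply to the point x, -y, -z); pixel columns grow to the right and rows downward; lengths in m; the calibration is good to about 2 mm. A picture is of the moment at which its call begins: read the wrist's pose just before it. get_calibration takes no time and is no camera call; for the wrist camera it gives the pose at the moment of the call.
- env.sign_off(): hands the job in; it is judged then, once.
Trained networks look in the newest picture that a camera, given by its name, has taken for a name from the list of things; names that differ only in an ending like _2 or _b are one class to them, and where a whole thing is asked for, a point or a joint stands for the part that bears it (a point fixed in the world has none). Each returns a list of dicts, best first, with "conf" (0 to 1); they miss things now and then, are a little off and sometimes report something else, mostly with a low value. They report only what shows in the picture. A call takes as long as a camera call.
- boxes_of(camera, target): "location" ([column, row] in pixels, amid what is visible of it).
- masks_of(camera, target): "pixels" (420x560 bool, what is visible of it) and "location" ([column, row] in pixels, amid what is visible of it).
The state is a dict: "time_s": time; "qpos": joint angles; "joint_velocities": joint speeds; "effort": joint torques, N m; "tool_pos": TCP position; "tool_rot": TCP orientation; "force": force on the tool from outside, world axes, zero at the start; "wrist_torque": the same for the moment, N m; "grip_width": finger opening in m; "grasp_force": force on a finger pad.
Only numpy, scipy, OpenCV 4.12 (cv2) and the standard library are available. Lean on these libraries where they do the work, as an engineer would, in place of code of your own. Each camera call takes 0.05 s, during which the arm holds its last target. There are 200 camera calls.

TASK

Raise the stiff glass lid of the display case to about 75 degrees from closed and leave it standing there, then take the hollow chrome cabinet knob from the counter and press it down onto the empty steel stud inside the case until it clicks home. Keep pressing firmly after the click: the job finishes with the gripper still holding or pushing the knob down on its seat, not letting go. Leave the other goods where they are.

Things in the scene. Friction and masses are not known exactly. Their poses are not given: they have to be found in the camera images.
- lid (a joint): opening angle of the display case's lid, rad: 0 closed, grows as the front edge rises; it starts shut or slightly ajar (0 to 0.25). Hinge along the case's far top edge, stiff with friction: it stays wherever it is left; raising it takes about 3 to 7 N at the pull. 75 degrees is 1.31 rad; stop at 1.75
- lid_pull (a point): point on the lid's brass pull, a flat bar that sticks out of the middle of the lid's front edge, in the lid's plane: 40 mm long (out from the edge), 18 mm wide along the hinge line, 10 mm thick like the lid. The point is inside it, halfway through its thickness, 28 mm out from the edge. Axes are the lid's: x from the front edge to the hinge, y along the hinge, z out of the upper face
- lid_hinge (a point): middle of the lid's hinge line, which runs along this point's y; the lid turns about it. The pull's point lies 268 mm towards the front and 5 mm above it when the lid is closed. The lid is 240 mm (front to hinge) x 320 mm x 10 mm, its lower face at the hinge line
- case: mahogany display case, open-topped box fixed to the counter, 240 mm (x) x 320 mm (y) x 60 mm high, walls 6 mm, floor 6 mm; origin at the centre of its underside; the hinge is along its +x side, the front (-x) faces the robot
- stud: fixed steel stud in the front half of the case: a round base plate 40 mm across, 4 mm thick, carries an upright post 13.6 mm across, tapered to 6 mm at its end, 24 mm high over all, with four small sprung balls around it 12 mm up. Origin at the centre of the plate's underside (6 mm above the counter), z up
- stud_seat (a point): centre of the upper face of the stud's base plate: the underside of the knob rests on it when fully home. 4 mm above the stud's origin
- knob: hollow chrome-plated knob on the counter, mouth (16 mm) down: skirt 28 mm across, mushroom head 38 mm across, its upright rim 22 to 31 mm up; 33 mm tall, 60 g. Origin: centre of its underside, z up. On the stud it meets the sprung balls about 12 mm above its seat, the push rises to 10 to 22 N, then drops (the click) 10 to 4 mm above the seat, and it runs on to the plate
- wood_knob: bystander: pale turned wooden knob, solid, 30 mm across at its widest, 38 mm tall, on the counter; origin at its underside
- padlock: bystander: brass padlock lying in the back half of the case, 46 mm wide, 68 mm long with its shackle, 18 mm thick
- car_key: bystander: silver car key lying in the back half of the case, 66 mm long, 4 mm thick
- ring_holder: bystander: bakelite key ring holder in the back half of the case, 44 mm across, 30 mm tall
- oil_can: bystander: round can on the counter, 48 mm across, 90 mm tall
- blank_tray: bystander: open tray on the counter, 100 x 140 mm, 30 mm high

How it is judged (in metres and radians):
On the way, in this order (a step that is already met when the one before it is completed fails the run):
1. the lid stands at about 75 degrees and the gripper has let go of its pull (value of joint lid between 1.13 and 1.49 rad and distance between the grasp point and lid_pull above 0.05 m), for 0.3 s.
2. the knob has clicked home on the stud (z of knob in the frame of stud_seat below 0.002 m and horizontal distance between knob and stud_seat below 0.003 m), for 0.1 s.
At the end, for the whole second after the job is handed in: The lid stands at 65 to 85 degrees, the knob is upright and clicked home on the stud (underside within 2 mm of the base plate, centred within 3 mm), and the gripper is still pressing it onto the stud with more than 4 N through the last second (all of step 2 and value of joint lid between 1.13 and 1.49 rad and z of knob in the frame of stud_seat above -0.003 m and angle between knob's own z axis and vertical below 0.1 rad and contact force between knob and stud above 4 N and contact force between the fingers and knob above 3 N); the arm keeps its last pose, push and grip.
It fails at once if a bystander is shifted more than 30 mm (distance of any of wood_knob, padlock, car_key, ring_holder, oil_can, blank_tray from where it was at the start of the episode above 0.03 m).
It also fails if it takes over 69 s, if anything falls off the work surface, if the arm or the gripper's body presses on something with over 40 N, if the wrist force passes 120 N, or if a joint passes its speed limit or range.

## Working session

There is one attempt and no reset: what is moved stays moved. The work goes in short steps, Python scripts to look and compute and a tool call to move; the robot and the scene stay as the last step left them, time stands still between calls to the robot, and variables do not carry over. Pictures are saved under pics/ and viewed, at most 10 in all, crops included, and the job is handed in when it is done.

Besides the shell and the picture viewer there is one more tool, called after "Emit:" as name(argument=value, ...) on one line, values as JSON. apply_moves: Moves the arm, as the interface text tells. Shifts and turns lie within -1 to 1; 1 stands for 0.2 m of shift or 1.5 rad of turn. Its arguments: {"type":"object","properties":{"moves":{"type":"array","items":{"type":"array","items":{"type":"number","minimum":-1,"maximum":1}}},"grip_force":{"type":"number"}},"required":["moves"]}

```bash
mkdir -p pics; cat > h.py <<'E'
import numpy as np, cv2
from scipy.spatial.transform import Rotation as R
from cell import env, viewer, boxes_of, masks_of
def cal(n):
    c=viewer.get_calibration(n); c['f']=210/np.tan(np.radians(c['fov_y'])/2)
    o=np.array(c['orientation'],float)
    c['R']=o if o.shape==(3,3) else (R.from_quat(o) if o.size==4 else R.from_euler('xyz',o,degrees=True)).as_matrix()
    c['p']=np.array(c['position']); return c
def ray(c,uv):
    x,y=(uv[0]-c['cx'])/c['f'],(uv[1]-c['cy'])/c['f']; a,b=x,y
    for _ in range(30):
        s=1+c['k1']*(a*a+b*b); a,b=x/s,y/s
    d=c['R']@np.array([a,-b,-1]); return d/np.linalg.norm(d)
def onz(c,uv,z):
    d=ray(c,uv); return c['p']+d*(z-c['p'][2])/d[2]
def proj(c,P):
    q=c['R'].T@(np.array(P)-c['p']); a,b=q[0]/-q[2],-q[1]/-q[2]; s=1+c['k1']*(a*a+b*b)
    return np.array([c['cx']+c['f']*a*s,c['cy']+c['f']*b*s])
def tri(cs,uvs):
    A=np.zeros((3,3));B=np.zeros(3)
    for c,u in zip(cs,uvs):
        d=ray(c,u);M=np.eye(3)-np.outer(d,d);A+=M;B+=M@c['p']
    return np.linalg.solve(A,B)
def save(n,im): cv2.imwrite('pics/'+n+'.png',cv2.cvtColor(im,cv2.COLOR_RGB2BGR))
E
python3 - <<'E'
from h import *
np.set_printoptions(precision=3,suppress=True)
print(env.get_obs())
ims={}
for n in ['scene','side']:
    print(n,viewer.get_calibration(n)); ims[n]=viewer.read_camera(n); save(n+'0',ims[n])
cs=[cal('scene'),cal('side')]
for t in ['lid_pull','lid','case','stud','knob','wood_knob','oil_can','blank_tray','padlock','ring_holder']:
    u=[]
    for n in ['scene','side']:
        b=boxes_of(n,t); print(t,n,[(np.round(x['location']),round(x['conf'],2)) for x in b[:3]]); u.append(b[0]['location'] if b else None)
    if all(x is not None for x in u): print('   tri',tri(cs,u))
E
```

```text
{'time_s': 0.0, 'qpos': array([75.177, 18.439, -4.018, 83.174,  1.294, 78.541, -3.259]), 'joint_velocities': array([ 0.009,  0.026,  0.036,  0.075, -0.02 ,  0.043, -0.03 ]), 'effort': array([ -0.   , -49.129,  -0.404, -31.253,  -0.064,   0.043,   0.   ]), 'tool_pos': array([ 0.175, -0.625,  0.221]), 'tool_rot': array([-179.891,    0.004,   15.635]), 'force': array([-0.32 , -0.393,  0.775]), 'wrist_torque': array([ 0.013,  0.048, -0.008]), 'grasp_force': 0.0, 'grip_width': 0.08725546374395678}
scene {'fov_y': 47.56888138438635, 'cx': 279.6894467058802, 'cy': 215.64116814178195, 'k1': -0.13105533685250315, 'position': array([1.389, 0.157, 0.744]), 'orientation': array([ 51.231,   0.695, 100.439])}
side {'fov_y': 55.152836157285954, 'cx': 286.28325968815926, 'cy': 214.34418499104152, 'k1': -0.10663686018081735, 'position': array([ 0.399, -0.934,  0.636]), 'orientation': array([ 58.871,  -1.287, -11.764])}
lid_pull scene [(array([272., 225.]), 0.81)]
lid_pull side [(array([280., 214.]), 0.86)]
   tri [ 0.589 -0.014  0.065]
lid scene [(array([274., 224.]), 0.79)]
lid side [(array([280., 2
[... 159 characters left out ...]
i [ 0.575 -0.03   0.02 ]
stud scene []
stud side [(array([280., 220.]), 0.54)]
knob scene [(array([422., 224.]), 0.71)]
knob side [(array([234., 178.]), 0.69), (array([278., 218.]), 0.4)]
   tri [0.49  0.323 0.027]
wood_knob scene []
wood_knob side [(array([277., 220.]), 0.59), (array([259., 315.]), 0.52)]
oil_can scene [(array([101., 238.]), 0.83)]
oil_can side [(array([362., 314.]), 0.82)]
   tri [ 0.684 -0.393  0.047]
blank_tray scene [(array([438., 292.]), 0.8), (array([103., 238.]), 0.74)]
blank_tray side [(array([286., 172.]), 0.63)]
   tri [0.684 0.353 0.016]
padlock scene [(array([272., 223.]), 0.61)]
padlock side []
ring_holder scene []
ring_holder side [(array([361., 309.]), 0.66)]
```

```bash
cd pics; python3 -c "
import cv2,numpy as np
a=cv2.imread('scene0.png');b=cv2.imread('side0.png')
cv2.imwrite('m.png',np.hstack([a[100:400,80:480],b[100:400,120:520]]))"
```

```text
(no output)
```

View pics/m.png

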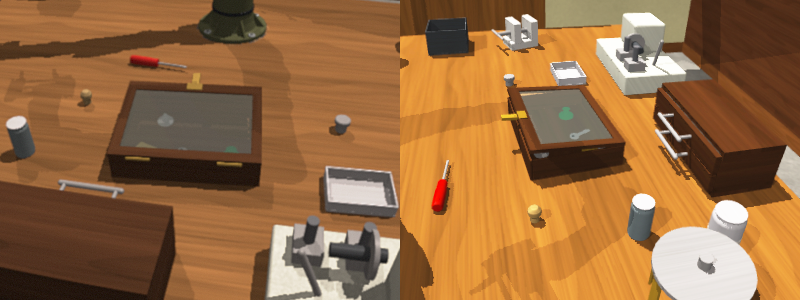

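The lid is nearly shut. The brass pull is at scene (275,182) and side (233,217), the knob at scene (422,222) and side (229,178). I'll zoom in for the lid corners.

```bash
cd pics; python3 -c "
import cv2,numpy as np
a=cv2.imread('scene0.png');b=cv2.imread('side0.png')
f=lambda x:cv2.resize(x,None,fx=2.5,fy=2.5,interpolation=cv2.INTER_CUBIC)
cv2.imwrite('m2.png',np.hstack([f(a[160:300,185:345]),f(b[170:310,210:370])]))"
```

```text
(no output)
```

View pics/m2.png

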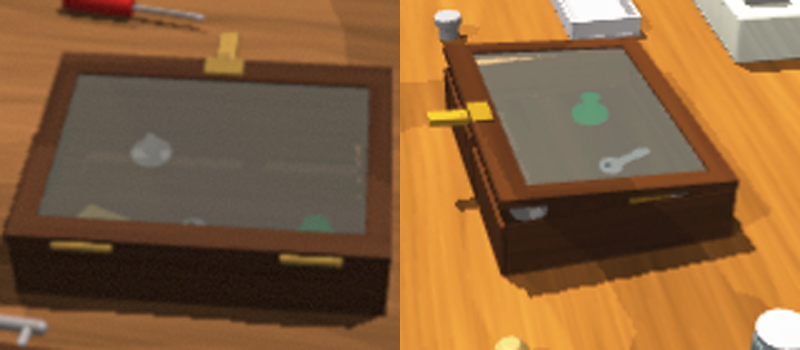

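```bash
cat > fit.py <<'E'
from h import *
from scipy.optimize import least_squares
cs=cal('scene'); cd=cal('side')
S=lambda x,y:np.array([x/2.5+185-.3,y/2.5+160-.3]); D=lambda x,y:np.array([(x-400)/2.5+210-.3,y/2.5+170-.3])
def W(p,pt,kind):
    x,y,yaw,th=p; c,s=np.cos(yaw),np.sin(yaw)
    if kind=='L': # pt: r from hinge, y, z above lower face
        r,v,z=pt; q=np.array([.12-r*np.cos(th)+0*z+z*np.sin(th),v,.06+r*np.sin(th)+z*np.cos(th)])
    else: q=np.array(pt)
    return np.array([x+c*q[0]-s*q[1],y+s*q[0]+c*q[1],q[2]])
obs=[(cs,S(63,55),(.24,-.16,.01),'L'),(cs,S(391,68),(.24,.16,.01),'L'),(cs,S(390,253),(0,.16,.01),'L'),(cs,S(8,235),(0,-.16,.01),'L'),
(cs,S(230,34),(.28,0,.007),'L'),(cs,S(383,313),(.12,.16,0),'C'),(cs,S(18,290),(.12,-.16,0),'C'),
(cd,D(445,43),(.24,.16,.01),'L'),(cd,D(640,40),(0,.16,.01),'L'),(cd,D(738,181),(0,-.16,.01),'L'),(cd,D(428,118),(.28,0,.005),'L'),
(cd,D(505,272),(-.12,-.16,0),'C'),(cd,D(737,232),(.12,-.16,0),'C'),(cd,D(500,198),(.24,-.16,.005),'L')]
f=lambda p:np.concatenate([proj(c,W(p,q,k))-u for c,u,q,k in obs])
r=least_squares(f,[.6,-.03,0,.1],loss='soft_l1',f_scale=2)
E
cat > g.py <<'E'
from fit import *
np.set_printoptions(precision=3,suppress=True)
print(r.x,np.round(f(r.x).reshape(-1,2),1))
print('pull',W(r.x,(.268,0,.005),'L'),'hinge',W(r.x,(0,0,0),'L'))
viewer.read_camera('scene');viewer.read_camera('side')
k=[masks_of(n,'knob') for n in('scene','side')]
for c,m in zip((cs,cd),k):
  for b in m: print(b['location'],b['conf'],b['pixels'].sum(), onz(c,b['location'],.022))
E
python3 g.py
```

```text
[ 0.587 -0.022  0.084  0.087] [[-0.2 -1.8]
 [ 1.  -0.9]
 [ 1.1  2. ]
 [-1.4 -0.2]
 [ 0.1  0.1]
 [ 1.5  1.4]
 [-0.8  1. ]
 [-0.5  0.3]
 [-1.8 -1.2]
 [ 0.7 -0.4]
 [ 1.1  0.1]
 [-1.1  1.7]
 [-2.   1.6]
 [ 0.5  2.5]]
pull [ 0.44  -0.035  0.088] hinge [ 0.706 -0.012  0.06 ]
[422.5, 221.5] 0.52 221 [0.471 0.327 0.022]
```

```bash
cat >> h.py <<'E'
def plan(P,yaw):
    o=env.get_obs(); Rt=R.from_euler('xyz',o['tool_rot'],degrees=True)
    Rg=R.from_euler('xyz',[180,0,yaw],degrees=True)
    print('t',o['time_s'],'at',np.round(o['tool_pos'],4),np.round(o['tool_rot'],2),'shift',np.round(Rt.inv().apply(np.array(P)-o['tool_pos'])/.2,3),'turn',np.round((Rt.inv()*Rg).as_rotvec()/1.5,3))
E
python3 - <<'E'
from h import *
plan([.44,-.035,.17],4.8)
E
```

```text
t 1.3 at [ 0.1751 -0.626   0.2226] [179.99   0.    15.63] shift [ 2.072 -2.489  0.263] turn [0.    0.    0.126]
```

Emit:
apply_moves(moves=[[0.17,-0.2,0,0,0,0,0.6],[0.35,-0.41,0,0,0,0,0.6],[0.52,-0.62,0,0,0,0,0.6],[0.69,-0.83,0,0,0,0,0.6],[0.69,-0.83,0,0,0,0,0.6]])

```text
time_s: 1.8
tool_pos: [0.2664, -0.4242, 0.223]
tool_rot: [-180.0, -0.1, 16.0]
force: [0.6, 0.0, 0.3]
grip_width: 0.0563
grasp_force: 0.0
```

Emit:
apply_moves(moves=[[0.17,-0.2,0,0,0,0,0.6],[0.35,-0.41,0,0,0,0,0.6],[0.52,-0.62,0,0,0,0,0.6],[0.69,-0.83,0,0,0,0,0.6],[0.69,-0.83,0,0,0,0,0.6]])

```text
time_s: 2.3
tool_pos: [0.3536, -0.2275, 0.2231]
tool_rot: [180.0, -0.1, 16.0]
force: [0.4, -0.0, 0.8]
grip_width: 0.0521
grasp_force: 0.0
```

Emit:
apply_moves(moves=[[0.17,-0.2,0.1,0,0,0.06,0.6],[0.35,-0.41,0.1,0,0,0.126,0.6],[0.52,-0.62,0.1,0,0,0.126,0.6],[0.69,-0.83,0.1,0,0,0.126,0.6],[0.69,-0.83,0.1,0,0,0.126,0.6],[0.69,-0.83,0.1,0,0,0.126,0.6]])

```text
time_s: 2.9
tool_pos: [0.4409, -0.0318, 0.2031]
tool_rot: [-180.0, -0.1, 5.2]
force: [-0.3, -0.3, -0.8]
grip_width: 0.0524
grasp_force: 0.0
```

```bash
python3 - <<'E'
from h import *
o=env.get_obs();print(o['tool_pos'],o['tool_rot'],o['force'])
c=cal('wrist');im=viewer.read_camera('wrist');save('w1',im);print(c)
for b in boxes_of('wrist','lid_pull')[:3]: print(b, onz(c,b['location'],.093))
print(proj(c,[.44,-.035,.093]))
plan([.44,-.035,.17],4.8)
E
```

```text
[ 0.44085959 -0.03178145  0.20306141] [-1.79983032e+02 -8.13855911e-02  5.15540440e+00] [-0.29344485 -0.31581779 -0.83706386]
{'fov_y': 60.405916945371246, 'cx': 277.0781371407943, 'cy': 209.1618562922812, 'k1': -0.023250100600479034, 'position': array([ 0.51489213, -0.02473389,  0.3659269 ]), 'orientation': array([-1.58393259e+01, -1.70661295e-02, -8.48575138e+01]), 'f': np.float64(360.77327549333006), 'R': array([[ 8.96328563e-02,  9.58165875e-01,  2.71816312e-01],
       [-9.95974830e-01,  8.61486088e-02,  2.47498454e-02],
       [ 2.97860146e-04, -2.72940604e-01,  9.62030840e-01]]), 'p': array([ 0.51489213, -0.02473389,  0.3659269 ])}
{'location': [281.5, 86.5], 'conf': 0.84} [ 0.52936336 -0.02670516  0.093     ]
[281.44892357 206.80575252]
t 3.0 at [ 0.4396 -0.0357  0.2026] [1.7996e+02 1.0000e-02 4.8000e+00] shift [ 0.002 -0.004  0.163] turn [0. 0. 0.]
```

View pics/w1.png

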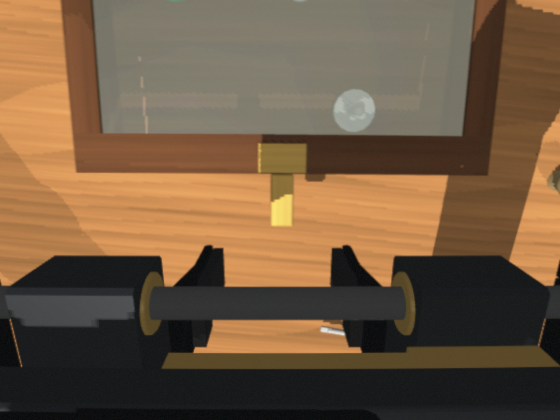

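The bar spans rows 173–226 at column 282, which matches the prediction, and the stud shows at (354,110). I'll descend and grip.

Emit:
apply_moves(moves=[[0,0,0.2,0,0,0,0.6],[0,0,0.4,0,0,0,0.6],[0,0,0.6,0,0,0,0.6],[0,0,0.67,0,0,0,0.6],[0,0,0.67,0,0,0,0.3],[0,0,0.67,0,0,0,0.1],[0,0,0.67,0,0,0,0],[0,0,0.67,0,0,0,0],[0,0,0.67,0,0,0,0],[0,0,0.67,0,0,0,0]], grip_force=25)

```text
time_s: 4.0
tool_pos: [0.4402, -0.0347, 0.0692]
tool_rot: [180.0, -0.1, 4.8]
force: [-0.3, 0.9, 1.8]
grip_width: 0.0175
grasp_force: 25.0
```

```bash
python3 - <<'E'
from h import *
o=env.get_obs();print(o['tool_pos'],o['tool_rot'],o['force'],o['grip_width'],o['grasp_force'])
# path: grasp point circle about hinge; tool x fwd, tool z down
r=.268;h0=np.array([.706,.06]);t0=.087
off=np.arctan2(.005,.268)
for th in np.linspace(.087,1.33,14):
    a=th+off
    p=lambda a:np.array([-r*np.cos(a),r*np.sin(a)])
    d=p(a)-p(t0+off); print(round(th,2),np.round(d,4), 'scaled x,z',np.round([d[0]/.2,-d[1]/.2],3))
E
```

```text
[ 0.4402058  -0.03466384  0.06921243] [ 1.79977460e+02 -7.71502059e-02  4.80600853e+00] [-0.32493715  0.86503293  1.83899439] 0.017502528478626007 25.000753831118345
0.09 [0. 0.] scaled x,z [ 0. -0.]
0.18 [0.0039 0.0253] scaled x,z [ 0.02  -0.127]
0.28 [0.0102 0.0501] scaled x,z [ 0.051 -0.251]
0.37 [0.0189 0.0742] scaled x,z [ 0.094 -0.371]
0.47 [0.0298 0.0974] scaled x,z [ 0.149 -0.487]
0.57 [0.0429 0.1194] scaled x,z [ 0.214 -0.597]
0.66 [0.058  0.1401] scaled x,z [ 0.29  -0.701]
0.76 [0.075  0.1593] scaled x,z [ 0.375 -0.796]
0.85 [0.0938 0.1767] scaled x,z [ 0.469 -0.883]
0.95 [0.1142 0.1922] scaled x,z [ 0.571 -0.961]
1.04 [0.1359 0.2058] scaled x,z [ 0.68  -1.029]
1.14 [0.1588 0.2172] scaled x,z [ 0.794 -1.086]
1.23 [0.1828 0.2263] scaled x,z [ 0.914 -1.132]
1.33 [0.2075 0.2332] scaled x,z [ 1.037 -1.166]
```

Emit:
apply_moves(moves=[[0.01,0,-0.06,0,0,0,0],[0.02,0,-0.127,0,0,0,0],[0.035,0,-0.19,0,0,0,0],[0.051,0,-0.251,0,0,0,0],[0.072,0,-0.312,0,0,0,0],[0.094,0,-0.371,0,0,0,0],[0.12,0,-0.43,0,0,0,0],[0.149,0,-0.487,0,0,0,0],[0.18,0,-0.543,0,0,0,0],[0.214,0,-0.597,0,0,0,0],[0.25,0,-0.65,0,0,0,0],[0.29,0,-0.701,0,0,0,0],[0.29,0,-0.701,0,0,0,0]])

```text
time_s: 5.3
tool_pos: [0.4985, -0.0298, 0.2112]
tool_rot: [180.0, -0.0, 4.8]
force: [-7.3, 1.5, 6.2]
grip_width: 0.0175
grasp_force: 25.0
```

```bash
python3 - <<'E'
from h import *
o=env.get_obs();print(o['tool_pos'],o['tool_rot'],o['force'],o['wrist_torque'],o['grip_width'],o['grasp_force'])
a=viewer.read_camera('side'); save('s2',a[70:370,100:500])
E
```

```text
[ 0.49851539 -0.02975653  0.2111503 ] [ 1.79998616e+02 -2.38015004e-02  4.81676371e+00] [-7.28396596  1.49047427  6.20935518] [ 0.24558199  1.61800092 -0.03000313] 0.01754699807111991 25.0003307685256
```

View pics/s2.png

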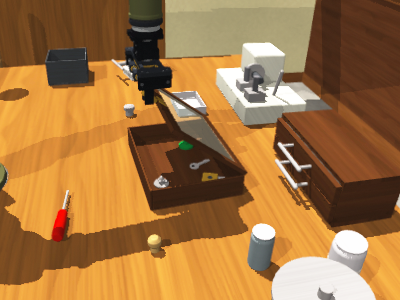

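The lid follows and the pads hold, so I'll continue to about 1.31 rad.

Emit:
apply_moves(moves=[[0.042,0,-0.048,0,0,0,0],[0.085,0,-0.095,0,0,0,0],[0.13,0,-0.14,0,0,0,0],[0.179,0,-0.182,0,0,0,0],[0.229,0,-0.222,0,0,0,0],[0.281,0,-0.26,0,0,0,0],[0.335,0,-0.295,0,0,0,0],[0.39,0,-0.328,0,0,0,0],[0.447,0,-0.358,0,0,0,0],[0.504,0,-0.385,0,0,0,0],[0.564,0,-0.409,0,0,0,0],[0.624,0,-0.431,0,0,0,0],[0.68,0,-0.448,0,0,0,0],[0.72,0,-0.459,0,0,0,0],[0.72,0,-0.459,0,0,0,0],[0.72,0,-0.459,0,0,0,0.2],[0.72,0,-0.459,0,0,0,0.5],[0.72,0,-0.459,0,0,0,0.6],[0.72,0,-0.459,0,0,0,0.6]])

```text
time_s: 7.25
tool_pos: [0.6411, -0.0187, 0.301]
tool_rot: [179.9, -0.1, 4.8]
force: [-0.5, 0.1, 0.1]
grip_width: 0.0344
grasp_force: 0.0
```

Emit:
apply_moves(moves=[[0,0,-0.15,0,0,0,0.6],[0,0,-0.35,0,0,0,0.6],[-0.2,0,-0.4,0,0,0,0.6],[-0.4,0,-0.4,0,0,0,0.6],[-0.6,0,-0.4,0,0,0,0.6],[-0.6,0,-0.4,0,0,0,0.6],[-0.6,0,-0.4,0,0,0,0.6]])

```text
time_s: 7.95
tool_pos: [0.5211, -0.0286, 0.3814]
tool_rot: [179.8, -0.1, 4.7]
force: [-0.2, -0.4, -0.2]
grip_width: 0.0522
grasp_force: 0.0
```

```bash
python3 - <<'E'
from h import *
o=env.get_obs();print(o['tool_pos'],o['tool_rot'],o['force'])
a=viewer.read_camera('side'); b=viewer.read_camera('wrist'); c=cal('wrist'); 
save('s3',np.hstack([a[20:320,100:400],b[0:300,130:560]]))
for n in('side','wrist','scene'):
    if n=='scene': viewer.read_camera(n)
    for t in('lid_pull','stud','knob'):
        print(n,t,[(np.round(x['location'],1),round(x['conf'],2)) for x in boxes_of(n,t)[:3]])
x,y,yaw=.587,-.022,.084
cs={n:cal(n) for n in('side','scene','wrist')}
for th in (1.1,1.2,1.31,1.4):
    q=[.706-.268*np.cos(th)+.005*np.sin(th), -.02,.06+.268*np.sin(th)+.005*np.cos(th)]
    print(th,proj(cs['side'],q),proj(cs['scene'],q))
for n in('side','wrist'):
    bb=boxes_of(n,'stud')
    for q in bb: print(n,onz(cs[n],q['location'],.016), q['conf'])
E
```

```text
[ 0.52107154 -0.02864891  0.38141804] [ 1.79816762e+02 -1.14300210e-01  4.70048205e+00] [-0.17507573 -0.39638269 -0.17175999]
side lid_pull [(array([317.7, 174.2]), 0.65)]
side stud [(array([259.9, 254.2]), 0.72), (array([284.9, 212.8]), 0.63)]
side knob [(array([229.5, 176.4]), 0.41)]
wrist lid_pull [(array([272.9,  20.3]), 0.94)]
wrist stud [(array([320.6, 162.8]), 0.69)]
wrist knob [(array([ 31.3, 175.5]), 0.58)]
scene lid_pull []
scene stud []
scene knob [(array([423.5, 222.5]), 0.62)]
1.1 [282.96129559 133.4920864 ] [267.65538592 129.16644986]
1.2 [292.99974856 128.88922237] [264.86449032 130.44396848]
1.31 [304.41615962 124.97218127] [261.53651981 133.62513087]
1.4 [313.91080648 122.70391606] [258.63215913 137.69961313]
side [ 0.51515501 -0.11390756  0.016     ] 0.72
side [0.61971311 0.07735834 0.016     ] 0.63
wrist [ 0.52164816 -0.09166421  0.016     ] 0.69
```

View pics/s3.png

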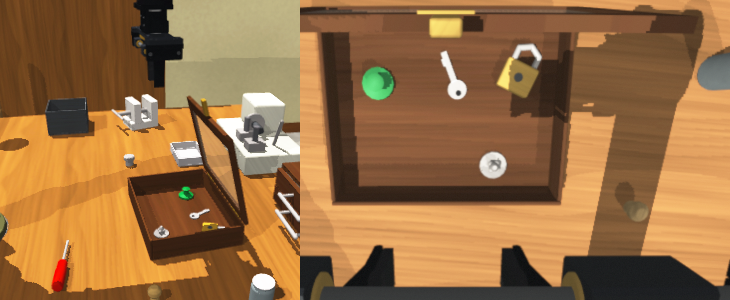

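The pull at side (305,122) puts the lid at about 1.31 rad. The stud is at wrist (322,165). I'll look at it from closer.

Emit:
apply_moves(moves=[[-0.1,0.1,0.2,0,0,0,0.6],[-0.13,0.2,0.4,0,0,0,0.6],[-0.13,0.27,0.6,0,0,0,0.6],[-0.13,0.27,0.8,0,0,0,0.6],[-0.13,0.27,0.8,0,0,0,0.6],[-0.13,0.27,0.8,0,0,0,0.6]])

```text
time_s: 9.25
tool_pos: [0.5001, -0.0836, 0.2213]
tool_rot: [-180.0, 0.0, 4.8]
force: [-0.0, 0.8, 0.1]
grip_width: 0.0523
grasp_force: 0.0
```

```bash
python3 - <<'E'
from h import *
o=env.get_obs();print(o['tool_pos'],o['tool_rot'])
c=cal('wrist'); b=viewer.read_camera('wrist')
m=masks_of('wrist','stud')
for q in m[:2]:
    px=q['pixels']; v,u=np.nonzero(px); e=cv2.minEnclosingCircle(np.c_[u,v].astype(np.float32))
    print(q['conf'],q['location'],px.sum(),e,onz(c,e[0],.010),onz(c,q['location'],.010))
u0,v0=map(int,m[0]['location'])
# template: ring projections at plate, overlay
z=b.copy()
P=onz(c,m[0]['location'],.010)
for a in np.linspace(0,2*np.pi,60):
    uu=proj(c,P+np.array([.02*np.cos(a),.02*np.sin(a),0])); cv2.circle(z,tuple(np.round(uu).astype(int)),0,(255,0,0),-1)
s=lambda w:cv2.resize(w[v0-40:v0+40,u0-40:u0+40],None,fx=5,fy=5,interpolation=cv2.INTER_CUBIC)
save('w4',np.hstack([s(b),s(z)])); print(u0,v0)
E
```

```text
[ 0.50012944 -0.08357379  0.22130683] [-1.79977085e+02  1.50171440e-04  4.83721886e+00]
0.71 [292.0, 164.3] 1135 ((292.6551818847656, 163.0), 19.42674446105957) [ 0.5192271  -0.09794539  0.01      ] [ 0.51781612 -0.09739529  0.01      ]
292 164
```

View pics/w4.png

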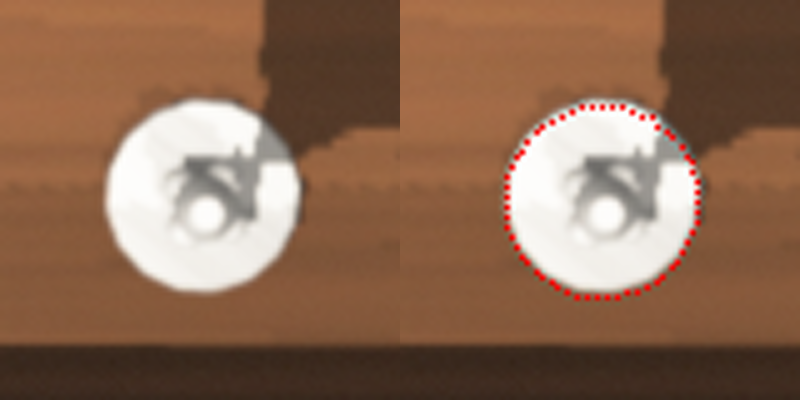

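The plate centre is about 1 px above the overlay, giving a stud near (0.519,-0.0977). On to the knob.

Emit:
apply_moves(moves=[[0,-0.24,0,0,0,0,0.7],[0,-0.48,0,0,0,0,0.7],[0,-0.72,0,0,0,0,0.7],[0,-1,0,0,0,0,0.7],[0,-1,0,0,0,0,0.7]])

```text
time_s: 9.85
tool_pos: [0.4831, 0.124, 0.2238]
tool_rot: [-179.9, -0.3, 5.5]
force: [-0.9, -0.3, -0.5]
grip_width: 0.0607
grasp_force: 0.0
```

Emit:
apply_moves(moves=[[0,-0.24,0,0,0,0,0.7],[0,-0.48,0,0,0,0,0.7],[0,-0.72,0,0,0,0,0.7],[-0.03,-1,0,0,0,0,0.7],[-0.03,-1,0,0,0,0,0.7],[-0.03,-1,0,0,0,0,0.7]])

```text
time_s: 10.45
tool_pos: [0.4601, 0.317, 0.2223]
tool_rot: [-179.9, -0.1, 5.1]
force: [0.7, -0.9, 0.2]
grip_width: 0.0611
grasp_force: 0.0
```

```bash
python3 - <<'E'
from h import *
o=env.get_obs();print(o['tool_pos'],o['tool_rot'])
c=cal('wrist'); b=viewer.read_camera('wrist')
m=masks_of('wrist','knob')
for q in m[:3]:
    px=q['pixels']; v,u=np.nonzero(px); e=cv2.minEnclosingCircle(np.c_[u,v].astype(np.float32))
    print(q['conf'],q['location'],px.sum(),e,onz(c,e[0],.027),onz(c,q['location'],.027))
u0,v0=map(int,m[0]['location'])
z=b.copy()
P=onz(c,m[0]['location'],.027)
for r,h in((.019,.027),(.014,0)):
  for a in np.linspace(0,2*np.pi,60):
    uu=proj(c,[P[0]+r*np.cos(a),P[1]+r*np.sin(a),h]); cv2.circle(z,tuple(np.round(uu).astype(int)),0,(255,0,0),-1)
s=lambda w:cv2.resize(w[v0-40:v0+40,u0-40:u0+40],None,fx=5,fy=5,interpolation=cv2.INTER_CUBIC)
save('w5',np.hstack([s(b),s(z)])); print(u0,v0)
plan([P[0],P[1],.008],4.8)
E
```

```text
[0.46009838 0.31699251 0.22230969] [-1.79884902e+02 -1.07056759e-01  5.08108539e+00]
0.65 [267.2, 173.0] 1144 ((269.4418640136719, 171.906982421875), 19.421831130981445) [0.47098704 0.32626282 0.027     ] [0.46968332 0.32841278 0.027     ]
267 173
t 10.55 at [0.4618 0.3131 0.2214] [ 1.7996e+02 -1.0000e-01  4.7200e+00] shift [ 0.044 -0.074  1.067] turn [ 0.    -0.001 -0.001]
```

View pics/w5.png

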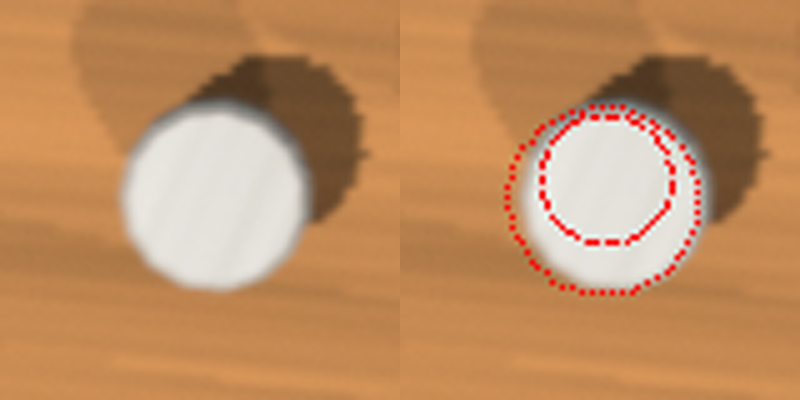

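```bash
python3 - <<'E'
from h import *
for i in range(1):
    o=env.get_obs();print(o['tool_pos'])
    c=cal('wrist'); b=viewer.read_camera('wrist'); m=masks_of('wrist','knob')
    v,u=np.nonzero(m[0]['pixels']); e=cv2.minEnclosingCircle(np.c_[u,v].astype(np.float32))
    P=onz(c,e[0],.029); print(e,P,env.get_obs()['tool_pos'])
plan([P[0],P[1],.008],4.8)
E
```

```text
[0.46177836 0.31309997 0.22144853]
((264.497314453125, 173.1312255859375), 19.190248489379883) [0.47158026 0.3265839  0.029     ] [0.46200223 0.31206324 0.22100071]
t 10.65 at [0.462  0.3121 0.221 ] [ 1.7993e+02 -7.0000e-02  4.5900e+00] shift [ 0.052 -0.07   1.065] turn [ 0.001 -0.001 -0.002]
```

Emit:
apply_moves(moves=[[0.052,-0.07,0.2,0,0,0,0.75],[0.052,-0.07,0.4,0,0,0,0.75],[0.052,-0.07,0.6,0,0,0,0.75],[0.052,-0.07,0.75,0,0,0,0.75],[0.052,-0.07,0.75,0,0,0,0.75],[0.052,-0.07,0.75,0,0,0,0.75],[0.052,-0.07,0.75,0,0,0,0.75]])

```text
time_s: 11.35
tool_pos: [0.4714, 0.3293, 0.0728]
tool_rot: [-179.9, -0.2, 4.7]
force: [-0.6, -0.5, 0.5]
grip_width: 0.0652
grasp_force: 0.0
```

```bash
python3 - <<'E'
from h import *
plan([.4715,.3265,.008],4.8)
E
```

```text
t 11.35 at [0.4714 0.3293 0.0728] [-179.93   -0.19    4.72] shift [-0.002  0.014  0.324] turn [-0.001 -0.002 -0.001]
```

Emit:
apply_moves(moves=[[0,0.014,0.15,0,0,0,0.75],[0,0.014,0.28,0,0,0,0.75],[0,0.014,0.322,0,0,0,0.75],[0,0.014,0.322,0,0,0,0.75],[0,0.014,0.322,0,0,0,0.5],[0,0.014,0.322,0,0,0,0.4],[0,0.014,0.322,0,0,0,0.3],[0,0.014,0.322,0,0,0,0.1],[0,0.014,0.322,0,0,0,0],[0,0.014,0.322,0,0,0,0],[0,0.014,0.322,0,0,0,0]], grip_force=60)

```text
time_s: 12.45
tool_pos: [0.4702, 0.3263, 0.0066]
tool_rot: [180.0, -0.0, 4.8]
force: [-0.9, -1.3, 5.7]
grip_width: 0.0354
grasp_force: 60.0
```

```bash
python3 - <<'E'
from h import *
o=env.get_obs(); print(o['tool_pos'],o['force'])
plan([.519,-.0977,.15],4.8)
E
```

```text
[0.47022385 0.32628115 0.00660243] [-0.91806718 -1.26574666  5.68953843]
t 12.45 at [0.4702 0.3263 0.0066] [ 1.8e+02 -4.0e-02  4.8e+00] shift [ 0.066  2.133 -0.717] turn [ 0. -0.  0.]
```

Emit:
apply_moves(moves=[[0,0,-0.1,0,0,0,0],[0,0,-0.3,0,0,0,0],[0,0,-0.5,0,0,0,0],[0,0.1,-0.7,0,0,0,0],[0,0.3,-0.71,0,0,0,0],[0,0.5,-0.71,0,0,0,0],[0,0.7,-0.71,0,0,0,0],[0,0.85,-0.71,0,0,0,0],[0,1,-0.71,0,0,0,0],[0,1,-0.71,0,0,0,0],[0,1,-0.71,0,0,0,0],[0,1,-0.71,0,0,0,0]])

```text
time_s: 13.65
tool_pos: [0.4863, 0.1281, 0.148]
tool_rot: [-180.0, 0.0, 4.9]
force: [-0.7, 0.5, 0.3]
grip_width: 0.0356
grasp_force: 60.0
```

Emit:
apply_moves(moves=[[0,0.2,0,0,0,0,0],[0.02,0.4,0,0,0,0,0],[0.04,0.6,0,0,0,0,0],[0.06,0.8,0,0,0,0,0],[0.06,0.95,0,0,0,0,0],[0.06,1,0,0,0,0,0],[0.06,1,0,0,0,0,0],[0.06,1,0,0,0,0,0],[0.06,1,0,0,0,0,0]])

```text
time_s: 14.55
tool_pos: [0.5154, -0.0687, 0.1482]
tool_rot: [-180.0, -0.0, 5.0]
force: [-0.3, -0.0, -0.8]
grip_width: 0.0356
grasp_force: 60.0
```

```bash
python3 - <<'E'
from h import *
o=env.get_obs(); print(o['tool_pos'],o['tool_rot'],o['force'],o['grip_width'],o['grasp_force'])
c=cal('wrist'); b=viewer.read_camera('wrist'); s=viewer.read_camera('side'); cd=cal('side')
G=o['tool_pos']+np.array([0,0,.019]); print(proj(c,G),proj(c,[.519,-.0977,.01]),proj(cd,G))
for n in('wrist','side'):
    for q in masks_of(n,'knob')[:3]:
        v,u=np.nonzero(q['pixels']); e=cv2.minEnclosingCircle(np.c_[u,v].astype(np.float32)); print(n,q['conf'],q['location'],e)
u,v=map(int,proj(cd,G))
save('w6',np.hstack([b[120:420,130:430],cv2.resize(s[v-30:v+45,u-40:u+35],(300,300),interpolation=cv2.INTER_CUBIC)]))
plan([.519,-.0977,.08],4.8)
E
```

```text
[ 0.51540452 -0.06871517  0.14823525] [-1.79970931e+02 -7.89276449e-03  5.02808012e+00] [-0.27049293 -0.00495371 -0.80478794] 0.03561027240560283 60.0000574439764
[277.83186598 282.5037762 ] [311.45773126 195.37408411] [256.53604403 193.77425047]
wrist 0.9 [273.8, 265.3] ((277.2607727050781, 278.28472900390625), 46.36583709716797)
wrist 0.61 [543.5, 268.1] ((544.3279418945312, 269.337890625), 17.948421478271484)
wrist 0.41 [309.8, 194.7] ((311.4053039550781, 195.2855224609375), 23.0203914642334)
t 14.75 at [ 0.5154 -0.0704  0.1482] [ 1.7998e+02 -1.0000e-02  4.9100e+00] shift [0.006 0.138 0.341] turn [ 0.    -0.     0.001]
```

View pics/w6.png

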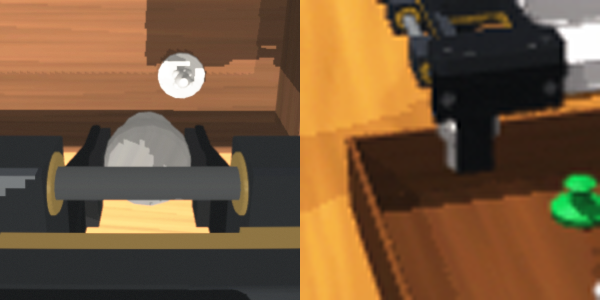

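```bash
python3 - <<'E'
from h import *
from scipy.optimize import least_squares
c=cal('wrist'); o=env.get_obs(); viewer.read_camera('wrist')
m=masks_of('wrist','knob')[0]['pixels']; t=o['tool_pos']
v,u=np.nonzero(m); print('mask rows',v.min(),v.max(),'cols at rows',[(r,u[v==r].min(),u[v==r].max()) for r in range(v.min(),v.max(),12)])
zb=t[2]-.0066
for dx in(-.004,-.002,0,.002,.004):
    out=[]
    for rr,h in((.019,.022),(.019,.031),(.014,0),(.013,.033)):
        q=np.array([proj(c,[t[0]+dx+rr*np.cos(a),t[1]+.08*dx+rr*np.sin(a),zb+h]) for a in np.linspace(0,6.28,90)])
        out.append((q[:,1].min().round(1),q[:,1].max().round(1),q[:,0].min().round(),q[:,0].max().round()))
    print(dx,out)
E
```

```text
Traceback (most recent call last):
ValueError: zero-size array to reduction operation minimum which has no identity
```

```bash
python3 - <<'E'
from h import *
c=cal('wrist'); o=env.get_obs(); viewer.read_camera('wrist')
m=masks_of('wrist','knob')[0]['pixels']; t=o['tool_pos']
v,u=np.nonzero(m); print('mask rows',v.min(),v.max(),[(r,u[v==r].min(),u[v==r].max()) for r in range(v.min(),v.max(),10) if (v==r).any()])
zb=t[2]-.0066
for dx in(-.004,-.002,0,.002,.004):
    out=[]
    for rr,h in((.019,.022),(.019,.031),(.014,0)):
        q=np.array([proj(c,[t[0]+dx+rr*np.cos(a),t[1]+.08*dx+rr*np.sin(a),zb+h]) for a in np.linspace(0,6.28,90)])
        out.append([float(x) for x in (q[:,1].min().round(1),q[:,1].max().round(1),q[:,0].min().round(),q[:,0].max().round())])
    print(dx,out)
plan([.519,-.0977,.08],4.8)
E
```

```text
mask rows 232 325 [(232, np.int64(279), np.int64(280)), (242, np.int64(256), np.int64(299)), (252, np.int64(245), np.int64(309)), (262, np.int64(239), np.int64(315)), (272, np.int64(236), np.int64(318)), (282, np.int64(236), np.int64(320)), (322, np.int64(262), np.int64(292))]
-0.004 [[247.7, 323.3, 236.0, 320.0], [255.9, 335.0, 234.0, 322.0], [240.4, 290.7, 250.0, 305.0]]
-0.002 [[243.4, 319.6, 236.0, 320.0], [251.4, 331.1, 233.0, 322.0], [236.7, 287.2, 250.0, 305.0]]
0 [[239.1, 315.8, 236.0, 320.0], [246.9, 327.1, 233.0, 322.0], [232.9, 283.7, 250.0, 305.0]]
0.002 [[234.8, 312.0, 235.0, 320.0], [242.3, 323.2, 233.0, 323.0], [229.1, 280.2, 250.0, 305.0]]
0.004 [[230.4, 308.2, 235.0, 320.0], [237.7, 319.2, 233.0, 323.0], [225.2, 276.7, 250.0, 305.0]]
t 14.95 at [ 0.5153 -0.0713  0.1482] [179.99  -0.     4.81] shift [0.007 0.133 0.341] turn [ 0. -0.  0.]
```

The knob sits upright and centred (x offset about 1 mm), and the stud pixel matches its prediction. I'll go above the stud.

Emit:
apply_moves(moves=[[0.002,0.133,0.1,0,0,0,0],[0.002,0.133,0.25,0,0,0,0],[0.002,0.133,0.43,0,0,0,0],[0.002,0.133,0.45,0,0,0,0],[0.002,0.133,0.45,0,0,0,0],[0.002,0.133,0.45,0,0,0,0],[0.002,0.133,0.45,0,0,0,0],[0.002,0.133,0.45,0,0,0,0]])

```text
time_s: 15.75
tool_pos: [0.519, -0.0982, 0.0596]
tool_rot: [179.9, -0.1, 4.8]
force: [0.3, 0.1, -0.3]
grip_width: 0.0357
grasp_force: 60.0
```

```bash
python3 - <<'E'
from h import *
print(env.get_obs()['force'])
plan([.518,-.0978,.03],4.8)
E
```

```text
[ 0.33932216  0.09431987 -0.31879148]
t 15.75 at [ 0.519  -0.0982  0.0596] [ 1.7992e+02 -1.3000e-01  4.8000e+00] shift [-0.005 -0.002  0.148] turn [ 0.001 -0.001  0.   ]
```

Lower to z≈0.030, just above the sprung balls (contact expected at TCP ≈0.0286).

Emit:
apply_moves(moves=[[-0.005,0,0.03,0,0,0,0],[-0.005,0,0.06,0,0,0,0],[-0.005,0,0.09,0,0,0,0],[-0.005,0,0.12,0,0,0,0],[-0.005,0,0.145,0,0,0,0],[-0.005,0,0.145,0,0,0,0],[-0.005,0,0.145,0,0,0,0]])

```text
time_s: 16.45
tool_pos: [0.5169, -0.0979, 0.029]
tool_rot: [-180.0, 0.0, 4.8]
force: [-1.0, -0.8, -0.5]
grip_width: 0.0355
grasp_force: 60.0
```

Emit:
apply_moves(moves=[[0,0,0.01,0,0,0,0],[0,0,0.02,0,0,0,0],[0,0,0.03,0,0,0,0],[0,0,0.03,0,0,0,0]])

```text
time_s: 16.85
tool_pos: [0.518, -0.0979, 0.0241]
tool_rot: [180.0, -0.1, 4.8]
force: [0.4, 0.0, 2.8]
grip_width: 0.0358
grasp_force: 60.0
```

Emit:
apply_moves(moves=[[0,0,0.01,0,0,0,0],[0,0,0.02,0,0,0,0],[0,0,0.03,0,0,0,0],[0,0,0.03,0,0,0,0]])

```text
time_s: 17.25
tool_pos: [0.5165, -0.0981, 0.0167]
tool_rot: [-180.0, 0.0, 4.8]
force: [-0.0, -0.6, -0.7]
grip_width: 0.0355
grasp_force: 60.0
```

Emit:
apply_moves(moves=[[0,0,0.005,0,0,0,0],[0,0,0.01,0,0,0,0],[0,0,0.01,0,0,0,0]])

```text
time_s: 17.55
tool_pos: [0.5167, -0.0981, 0.0165]
tool_rot: [179.9, 0.1, 4.8]
force: [-6.0, 0.8, 14.5]
grip_width: 0.0357
grasp_force: 60.0
```

Emit:
apply_moves(moves=[[0,0,0.01,0,0,0,0],[0,0,0.02,0,0,0,0],[0,0,0.02,0,0,0,0]])

```text
time_s: 17.85
tool_pos: [0.5172, -0.0981, 0.0162]
tool_rot: [179.8, 0.2, 4.8]
force: [-17.3, 2.4, 46.4]
grip_width: 0.0355
grasp_force: 60.0
```

Emit:
apply_moves(moves=[[0.004,0,-0.012,0,0,0,0],[0.004,0,-0.012,0,0,0,0],[0.004,0,-0.012,0,0,0,0],[0.004,0,-0.012,0,0,0,0]])

```text
time_s: 18.25
tool_pos: [0.5171, -0.0981, 0.0164]
tool_rot: [179.9, 0.2, 4.8]
force: [-12.5, 2.2, 28.9]
grip_width: 0.0354
grasp_force: 60.0
```

```bash
python3 - <<'E'
from h import *
np.set_printoptions(precision=4,suppress=True)
c=cal('wrist'); b=viewer.read_camera('wrist'); s=viewer.read_camera('side'); cd=cal('side')
o=env.get_obs(); print(o['time_s'],o['tool_pos'],o['tool_rot'],o['force'],o['wrist_torque'])
t=o['tool_pos']; q=boxes_of('side','lid_pull'); print([(x['location'],x['conf']) for x in q])
for th in (1.2,1.31,1.4):
    print(th,proj(cd,[.706-.268*np.cos(th)+.005*np.sin(th), -.012,.06+.268*np.sin(th)+.005*np.cos(th)]))
u,v=map(int,proj(cd,[t[0],t[1],.02]))
save('w8',np.hstack([b[150:420,150:420],cv2.resize(s[v-30:v+24,u-27:u+27],(270,270),interpolation=cv2.INTER_CUBIC),s[60:330,180:440]]))
E
```

```text
18.35 [ 0.5171 -0.0981  0.0164] [179.8661   0.1925   4.7965] [-11.691    0.9675  29.1718] [0.3364 2.5291 0.0308]
[([317.9, 174.1], 0.63)]
1.2 [292.2859 127.8142]
1.31 [303.6241 123.9254]
1.4 [313.0553 121.6748]
```

View pics/w8.png

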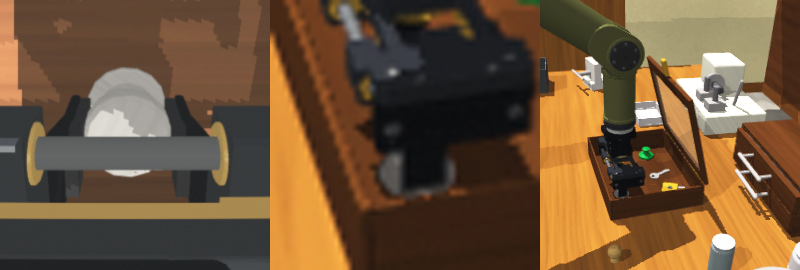

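```bash
python3 - <<'E'
from h import *
print(env.sign_off()); o=env.get_obs(); print(o['time_s'],o['tool_pos'],o['force'])
E
```

```text
the job is handed in; nothing more can be done
None
the job is handed in; nothing more can be done
```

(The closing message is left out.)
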